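# Crank the retaining bar over the specimen

## Robot

A 6-joint arm with a two-finger parallel gripper is mounted at the origin on the work surface. World frame = base frame: x ahead of the robot, y to its left, z up, the work surface at z = 0. Lengths are in m, angles in rad, forces in N, time in s.
With the tool pointing down it reaches from about 0.225 to 0.875 m from the base axis. Payload 3.4 kg.
Tool frame: the origin (TCP) lies at the very end of the fingers, on their centre line; the grasp point (between the pads) lies 19 mm behind it (manip.pinch_z is the distance from the TCP to the grasp point, in m); z points along the fingers, y is the line along which they close (so a half turn about z gives the same grasp; the last joint's range is limited). The gripper opens to 85 mm and grips with 20 to 120 N. Pads are 22 mm wide; open, the fingers measure 114 mm over their backs; the gripper's body (76 mm by 85 mm) begins 54 mm behind the grasp point. The pads swing forward as they close: fully open they stand 13 mm farther back than shut.
Start: joints at [-0.121, 0.276, 1.505, -0, 1.361, -0.121], TCP at [0.575, -0, 0.231] pointing down, gripper open.
Joint ranges: [-2.89, 2.89], [-0.75, 2.08], [0.22, 2.7], [-1.18, 4.32], [0.11, 2.71], [-2.7, 2.7]. Speed limits (rad/s): [2.57, 2.57, 3.14, 3.14, 3.14, 3.14].

## Interface

Orientations are given as a unit quaternion [w, x, y, z].
In Python, from rig import manip gives the robot as it stands. The module is installed in compiled form; this text tells all that it offers.
- The arm moves only by the shell command python3 -m jog 'ROWS' [FORCE]. ROWS is JSON, a list of rows, each an object of numbers: "dx", "dy", "dz": the shift along the tool's x, y, z each as a share of 25 cm, from -1 to 1; "ax", "ay", "az": the turn, a rotation vector about the tool's x, y, z each as a share of 90 degrees, from -1 to 1; "grip": the opening, from -1 (shut) to 1 (fully open), so that 0 is half open. A call has 1 to 5 rows; each row is the pose to reach, as a shift and turn from the pose commanded when the call began, along the tool's axes at that moment; what a row does not reach only later rows make up. A row lasts 1/12 s, in which the tool goes at most 41.7 mm and 7.16 degrees, less where a joint would pass 70% of its speed; a pose out of reach is approached as far as the arm can. A call with a number of a shift or a turn outside -1 to 1 is refused whole. A call with a gripper value outside its range is refused whole. The fingers move at their own pace and stop on an object; FORCE is the grip in N (left out, the last holds). Time passes only in rows, so rows that repeat a pose let the fingers close. It gives the time, the measured TCP pose, the force, the opening and the grip force at its end, in the units of the state.
- manip.get_state(): the state, without advancing time (a new reading comes with each control period).
- manip.get_image(name): name is "scene" or "side" or "wrist"; returns a dict with "img" (384x512x3 uint8, red, green, blue), "mtx" (3x3 intrinsics, pixels), "world_to_cam" (4x4, takes a point from world to camera coordinates); the wrist camera has in their place "T_tool_cam" (4x4, takes a point from camera to tool coordinates, whose origin is the TCP and whose axes are the flange's). Camera axes: x right, y down, z forward; pixel columns grow to the right and rows downward; lengths in m; the calibration is good to about 2 mm. A picture is of the moment at which its call begins: read the wrist's pose just before it. There is no depth.
- manip.sign_off(): hands the job in; it is judged then, once.
The state is a dict: "clock": time; "qpos": joint angles; "qd": joint speeds; "effort": joint torques, N m; "position": TCP position; "ee_rot": TCP orientation; "contact_force": force on the tool from outside, world axes, zero at the start; "moment": the same for the moment, N m; "width": finger opening in m; "gripper_force": force on a finger pad.
Only numpy, scipy, OpenCV 4.12 (cv2) and the standard library are available. Lean on these libraries where they do the work, as an engineer would, in place of code of your own. Each camera call takes 0.05 s, during which the arm holds its last target. There are 200 camera calls.

## Task

Take the loose crank, seat its socket fully home on the square drive end hidden at the bottom of the fixture's well, feeling for it gently and never forcing it down, and then turn the crank clockwise until the retaining bar has swung over the specimen and rests at its stop pin, without straining it against the stop. Move the bar only by the crank, leave the crank seated on the square, and do not disturb the specimen or the other things on the bench.

Things in the scene. Friction and masses are not known exactly. Their poses are not given: they have to be found in the camera images.
- crank_grip (a point): loose steel crank standing upright on its socket, 0.44 to 0.69 kg. Site: centre of its square hub block (26 x 26 mm, 32 mm tall) on the crank's axis, 76 mm above the socket's underside; z up the axis, x along the crank's arm, hub flats square to x and y. Grip the hub across y, clear of the arm (18 mm wide, its top 16 mm below the point, from x -22 to 82 mm)
- crank_handle (a point): centre of the crank's upright black handle (20 mm diameter, 44 mm tall) on the end of its arm, 72 mm from the crank's axis, 6 mm above crank_grip's height
- crank_socket (a point): centre of the socket's open underside on the crank's axis. Square inside, 19.5 x 19.5 mm, 18 mm deep, its sides facing the crank's x and y; outside 26.5 x 26.5 mm (37.5 mm across corners)
- fixture: fixed holding fixture: steel base plate 14 mm thick (x -70 to 110 mm, y -60 to 100 mm) with a white post (top at 88 mm) on its -x side carrying a dark round collar. Origin at bench level on the collar's vertical axis, z up. The stop pin (10 mm diameter, 30 mm tall) stands on the plate at x 72, y -16 mm
- well (a point): centre of the mouth of the collar's well, on the drive axis, 94 mm above the bench. The well is 40 mm in diameter, its mouth flared to 46 mm, its floor 44 mm below the mouth; the square drive end stands on the floor. With the crank fully home the crank_grip point is 34 mm above this point
- drive_square (a point): centre of the top of the square drive end hidden in the well, 24 mm below its mouth; 18 x 18 mm, 20 mm tall, its topmost 2 mm stepped in to 14.5 mm. Its turn about the axis is unknown and differs each time, whatever the bar's angle (this frame does not show it): feel for it. An unaligned socket rests 18 mm above home. Play in the socket: up to about 5 degrees either way
- clamp (a joint): angle of the drive spindle that carries the square drive end and the bar: 0 when the bar points along the fixture's +y, growing clockwise seen from above, 1.571 rad at its hard stop when the bar points along the fixture's +x beside the stop pin. Starts at 0.25 to 0.75. Takes about 0.25 N m to turn and stays where it is left; do not load the stop beyond about 0.6 N m
- bar_end (a point): centre of the free end of the aluminium retaining bar (95 x 22 x 12 mm), fixed to the spindle under the collar, underside 30 mm above the bench, its end 86 mm from the drive axis; its y points outwards along the bar, z up. The robot must not touch it
- specimen: bystander: loose stepped steel block 40 x 30 mm, 8 and 14 mm high, lying on the base plate near the stop pin where the bar will pass over it; origin at the centre of its underside
- jar: bystander: loose amber jar with black cap, 52 mm diameter, 62 mm tall; origin at the centre of its underside
- ring_gauge: bystander: loose steel ring lying flat, 60 mm outside, 32 mm inside, 20 mm tall; origin at the centre of its underside
- screwdriver: bystander: loose screwdriver lying on the bench along its own x, tip towards +x; origin at the centre of its underside
Things that resemble listed ones, but are neither listed nor needed, are in the scene too. What is shaped like the part that bears crank_grip but purple is not meant. There is more than one size of the fixture; the job needs the larger.

How it is judged:
By the outcome, as a careful person would: the job done as asked, in the order asked, and still so for the second after the job is handed in, with the robot touching nothing.
It also fails if it takes over 72 s, if anything falls off the work surface, if the arm or the gripper's body presses on something with over 40 N, if the wrist force passes 120 N, or if a joint passes its speed limit or range.

## Working session

There is one attempt and no reset: what is moved stays moved. The work goes in short steps, Python scripts to look and compute and a shell command to move; the robot and the scene stay as the last step left them, time stands still between calls to the robot, and variables do not carry over. Pictures are saved under pics/ and viewed, at most 10 in all, crops included, and the job is handed in when it is done.

```bash
mkdir -p pics; python3 - <<'E'
from rig import manip
import cv2, numpy as np
s=manip.get_state(); print(s)
for n in ("scene","side","wrist"):
    d=manip.get_image(n); cv2.imwrite(f"pics/{n}0.png",d["img"][:,:,::-1])
    np.savez(f"pics/{n}0.npz",**{k:np.array(v) for k,v in d.items()})
    print(n,d["mtx"].tolist(), (d.get("world_to_cam") if n!="wrist" else d["T_tool_cam"]))
E
```

```text
{'clock': 0.0, 'qpos': array([-1.21041703e-01,  2.76629772e-01,  1.50616220e+00, -3.66205826e-05,
        1.36070333e+00, -1.20987268e-01]), 'qd': array([-0.0021547 ,  0.00033414,  0.00158402,  0.00064066,  0.00099969,
       -0.00156535]), 'effort': array([ 6.20495921e-04, -4.16768074e+01, -2.45808578e+01, -1.52056768e-04,
        1.11346930e-02,  1.69860516e-05]), 'position': array([5.74456960e-01, 2.35341086e-05, 2.30408306e-01]), 'ee_rot': array([-7.37935504e-04,  7.07122994e-01,  7.07089927e-01, -6.00657605e-04]), 'contact_force': array([ 0.6808007 , -0.39436477, -0.03955769]), 'moment': array([0.0034058 , 0.01762393, 0.00391329]), 'gripper_force': 0.0, 'width': 0.08548441540090718}
scene [[388.3726009155454, 0.0, 245.51035121942456], [0.0, 388.3726009155454, 179.47009488436046], [0.0, 0.0, 1.0]] [[-0.41661255  0.90907479 -0.00412364  0.22830515]
 [ 0.61339586  0.27775461 -0.73932259 -0.26009089]
 [-0.67095417 -0.31054049 -0.67333878  1.28691535]
 [ 0.          0.          0.          1.        ]]
side [[429.213858880671, 0.0, 253.28994019623727], [0.0, 429.213858880671, 191.91348211587072], [0.0, 0.0, 1.0]] [[-0.99945424 -0.02396764 -0.02273258  0.53358056]
 [ 0.00573058  0.55193313 -0.83386868  0.05306908]
 [ 0.03253273 -0.83354386 -0.55149456  1.0113928 ]
 [ 0.          0.          0.          1.        ]]
wrist [[293.5811858120131, 0.0, 253.60002398282828], [0.0, 293.5811858120131, 189.52163078422157], [0.0, 0.0, 1.0]] [[ 0.00131822 -0.96582709 -0.2591839   0.06643995]
 [ 0.99999716  0.00178728 -0.00157412  0.00111975]
 [ 0.00198356 -0.25918109  0.96582671 -0.14358239]
 [ 0.          0.          0.          1.        ]]
```

View pics/scene0.png

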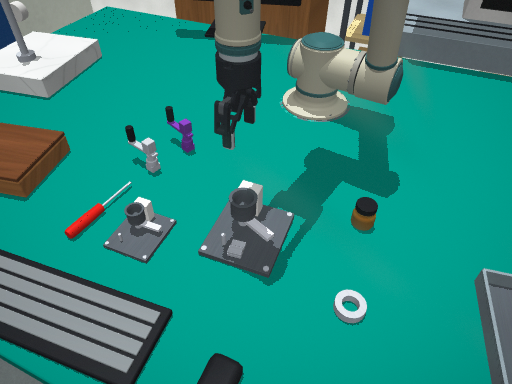

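View pics/side0.png

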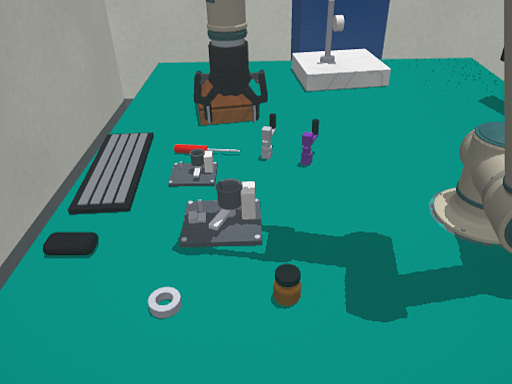

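```bash
python3 - <<'E'
import cv2, numpy as np
a=cv2.imread("pics/scene0.png"); b=cv2.imread("pics/side0.png")
def c(im,x,y,w,h): return cv2.resize(im[y:y+h,x:x+w],(400,300),interpolation=cv2.INTER_CUBIC)
t=np.vstack([np.hstack([c(a,110,110,80,60+0),c(a,190,175,120,90)+0]),np.hstack([c(b,240,105,80,60),c(b,165,165,120,90)])])
cv2.imwrite("pics/crops0.png",t)
E
```

```text
(no output)
```

View pics/crops0.png

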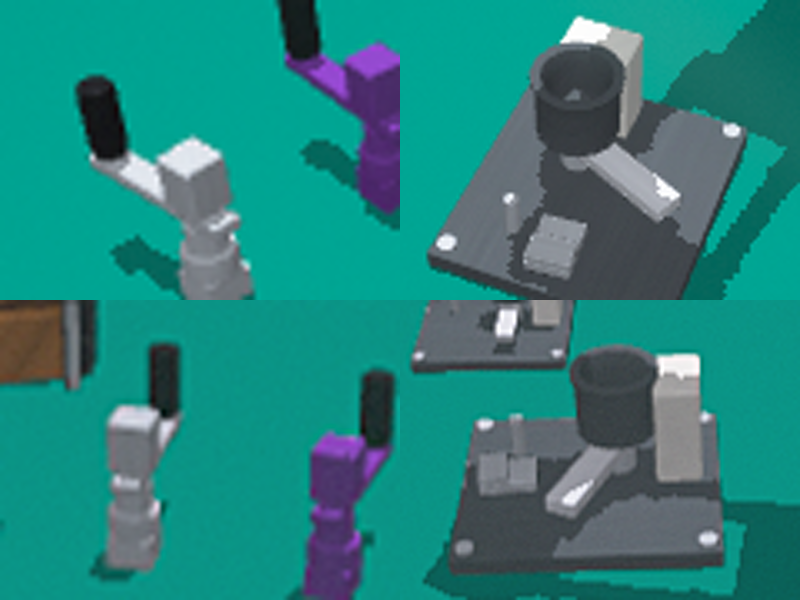

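```bash
cat > h.py <<'E'
import numpy as np, cv2
C={n:np.load(f"pics/{n}0.npz") for n in("scene","side")}
P={n:C[n]["mtx"]@C[n]["world_to_cam"][:3] for n in C}
def tri(a,b):
    X=cv2.triangulatePoints(P["scene"],P["side"],np.float64(a).reshape(2,1),np.float64(b).reshape(2,1)); return (X[:3]/X[3]).ravel()
def onz(n,p,z):
    M=P[n]; A=np.c_[M[:,:2],M[:,2]*z+M[:,3]]; X=np.linalg.solve(A,[p[0],p[1],1]); return X[:2]/X[2]
E
python3 - <<'E'
from h import *
np.set_printoptions(precision=4,suppress=True)
for n,a,b,z in [("hub",(149,146.4),(266.6,132.6),.076),("hubtop",(148,141.6),(266.6,128),.092),("handle",(130.4,133.6),(272.8,121),.082),("mouth",(243.1,197.5),(229.5,186),.094),("pin",(223,234.7),(200.1,200.1),.044)]:
    print(n,tri(a,b),onz("scene",a,z),onz("side",b,z))
for p in [(289.6,214),(204.1,247.6)]: print("screw sc",onz("scene",p,.015))
for p in [(190.2,202.2),(257.4,236.4),(183.9,239.1),(256.5,200.4)]: print("screw sd",onz("side",p,.015))
E
```

```text
hub [ 0.5024 -0.292   0.0744] [ 0.5088 -0.2864] [ 0.501  -0.2949]
hubtop [ 0.5021 -0.2921  0.089 ] [ 0.5097 -0.2855] [ 0.5009 -0.2915]
handle [ 0.4831 -0.3631  0.0792] [ 0.4893 -0.3572] [ 0.4823 -0.3613]
mouth [0.5863 0.0118 0.0897] [0.5926 0.0152] [0.5849 0.0157]
pin [ 0.6597 -0.0015  0.0417] [0.6643 0.0018] [ 0.6581 -0.0016]
screw sc [0.5256 0.1013]
screw sc [ 0.6913 -0.0308]
screw sd [ 0.6895 -0.0349]
screw sd [0.5222 0.0974]
screw sd [0.6825 0.106 ]
screw sd [ 0.5266 -0.0412]
```

```bash
python3 -m jog '[{"dx":-0.8,"dy":-0.2,"az":0.1},{"dx":-0.8,"dy":-0.2,"az":0.1},{"dx":-0.8,"dy":-0.2,"az":0.1},{"dx":-0.8,"dy":-0.2,"az":0.1},{"dx":-0.8,"dy":-0.2,"az":0.1}]'
python3 - <<'E'
from h import *
print(tri((185,126),(307.6,135.6)))
from rig import manip
s=manip.get_state();print(s["clock"],s["position"],s["ee_rot"],s["qpos"])
E
```

```text
[ 0.38958038 -0.25331489  0.08035659]
0.15 [5.74571887e-01 4.34830787e-05 2.30643973e-01] [-5.74308947e-04  7.07113309e-01  7.07099878e-01 -4.47388886e-04] [-1.21007954e-01  2.76426539e-01  1.50586168e+00  3.86032364e-06
  1.36076044e+00 -1.20989767e-01]schema error: expected keys dx, dy, dz, ax, ay, az, grip
```

```bash
python3 -m jog '[{"dx":-0.8,"dy":-0.2,"dz":0,"ax":0,"ay":0,"az":0.1,"grip":1},{"dx":-0.8,"dy":-0.2,"dz":0,"ax":0,"ay":0,"az":0.1,"grip":1},{"dx":-0.8,"dy":-0.2,"dz":0,"ax":0,"ay":0,"az":0.1,"grip":1},{"dx":-0.8,"dy":-0.2,"dz":0,"ax":0,"ay":0,"az":0.1,"grip":1},{"dx":-0.8,"dy":-0.2,"dz":0,"ax":0,"ay":0,"az":0.1,"grip":1}]'
```

```text
clock: 0.57
position: [0.5241, -0.2017, 0.2311]
ee_rot: [-0.0, 0.76, 0.65, -0.0]
contact_force: [0.3, 0.3, 0.2]
width: 0.0855
gripper_force: 0.0
```

```bash
python3 -m jog '[{"dx":-0.36,"dy":-0.02,"dz":0.12,"ax":0,"ay":0,"az":0.067,"grip":1},{"dx":-0.36,"dy":-0.02,"dz":0.12,"ax":0,"ay":0,"az":0.067,"grip":1},{"dx":-0.36,"dy":-0.02,"dz":0.12,"ax":0,"ay":0,"az":0.067,"grip":0.3},{"dx":-0.36,"dy":-0.02,"dz":0.12,"ax":0,"ay":0,"az":0.067,"grip":0.3},{"dx":-0.36,"dy":-0.02,"dz":0.12,"ax":0,"ay":0,"az":0.067,"grip":0.3}]'
python3 - <<'E'
from rig import manip
import cv2, numpy as np
s=manip.get_state(); d=manip.get_image("wrist")
print(s["position"],s["ee_rot"],s["width"])
cv2.imwrite("pics/w1.png",d["img"][:,:,::-1])
np.savez("pics/w1.npz",pos=s["position"],rot=s["ee_rot"],mtx=d["mtx"],T=d["T_tool_cam"])
E
```

```text
clock: 0.98
position: [0.5057, -0.2879, 0.2007]
ee_rot: [-0.001, 0.794, 0.608, 0.0]
contact_force: [0.2, 0.6, 0.8]
width: 0.0556
gripper_force: 0.0
[ 0.50568446 -0.28791091  0.20072634] [-1.03597930e-03  7.94010537e-01  6.07903043e-01  2.90940757e-04] 0.05559980020097583
```

View pics/w1.png

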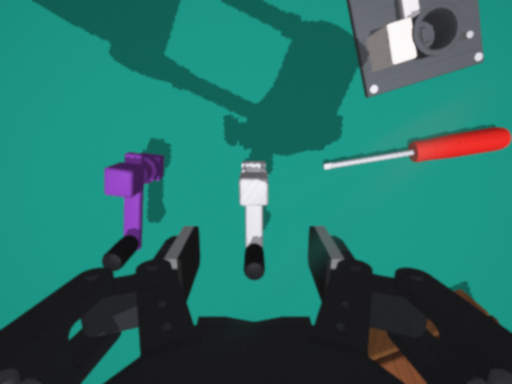

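```bash
cat >> h.py <<'E'
from scipy.spatial.transform import Rotation as Rn
def wr(f,p,z):
    d=np.load(f); q=d["rot"]; R=Rn.from_quat([q[1],q[2],q[3],q[0]]).as_matrix()
    T=np.eye(4);T[:3,:3]=R;T[:3,3]=d["pos"]; W=T@d["T"]
    r=W[:3,:3]@np.linalg.solve(d["mtx"],[p[0],p[1],1]); o=W[:3,3]; return (o+r*(z-o[2])/r[2])[:2]
E
python3 - <<'E'
from h import *
im=cv2.imread("pics/w1.png"); h=cv2.cvtColor(im,cv2.COLOR_BGR2HSV)
for y in range(158,282,4):
    r=[(x,h[y,x,2]) for x in range(228,282) if h[y,x,1]<70]
    b=[x for x in range(228,282) if h[y,x,2]<50]
    print(y, r[0][0] if r else None, r[-1][0] if r else None, [int(v) for _,v in r[::4]], b[:1],b[-1:])
for n,p,z in [("hubtop",(255,192),.092),("handletop",(254,270),.104)]: print(n,wr("pics/w1.npz",p,z))
E
```

```text
158 None None [] [] []
162 243 264 [124, 131, 152, 130, 133, 105] [] []
166 241 265 [183, 173, 199, 230, 219, 150, 127] [] []
170 241 265 [147, 142, 157, 161, 164, 145, 124] [] []
174 241 266 [104, 98, 97, 96, 100, 98, 103] [] []
178 240 266 [126, 156, 150, 144, 150, 121, 119] [] []
182 239 267 [167, 243, 243, 241, 245, 242, 231, 141] [] []
186 239 267 [166, 244, 241, 246, 242, 245, 243, 181] [] []
190 239 267 [159, 241, 243, 242, 243, 244, 242, 178] [] []
194 239 267 [158, 240, 243, 241, 243, 240, 239, 175] [] []
198 239 267 [156, 242, 238, 242, 239, 239, 234, 176] [] []
202 239 267 [160, 237, 239, 238, 237, 232, 233, 171] [] []
206 245 263 [180, 235, 235, 235, 196] [] []
210 245 262 [162, 240, 240, 241, 199] [] []
214 245 262 [161, 239, 239, 240, 198] [] []
218 245 262 [162, 239, 238, 240, 199] [] []
222 245 262 [163, 238, 238, 239, 197] [] []
226 245 262 [162, 237, 237, 239, 198] [] []
230 245 262 [161, 237, 236, 238, 197] [] []
234 245 262 [160, 236, 234, 232, 198] [] []
238 246 262 [191, 231, 152, 157, 134] [] []
242 246 262 [192, 176, 132, 148, 133] [] []
246 246 261 [140, 25, 17, 27] [249] [259]
250 248 260 [15, 16, 18, 19] [246] [261]
254 247 261 [18, 19, 17, 18] [246] [262]
258 247 261 [16, 19, 17, 18] [245] [262]
262 246 262 [18, 23, 36, 23, 26] [245] [262]
266 246 262 [33, 55, 60, 55, 34] [245] [263]
270 245 262 [43, 49, 52, 48, 44] [245] [262]
274 247 261 [44, 43, 46, 42] [247] [261]
278 253 255 [47] [252] [255]
hubtop [ 0.50632291 -0.29144453]
handletop [ 0.48715189 -0.35949008]
```

```bash
python3 -m jog '[{"dx":-0.013,"dy":0,"dz":0.15,"ax":0,"ay":0,"az":0,"grip":0.3},{"dx":-0.013,"dy":0,"dz":0.3,"ax":0,"ay":0,"az":0,"grip":0.3},{"dx":-0.013,"dy":0,"dz":0.45,"ax":0,"ay":0,"az":0,"grip":0.3},{"dx":-0.013,"dy":0,"dz":0.55,"ax":0,"ay":0,"az":0,"grip":0.3},{"dx":-0.013,"dy":0,"dz":0.583,"ax":0,"ay":0,"az":0,"grip":0.3}]'
python3 -m jog '[{"dx":0,"dy":0,"dz":0,"ax":0,"ay":0,"az":0,"grip":0},{"dx":0,"dy":0,"dz":0,"ax":0,"ay":0,"az":0,"grip":-0.5},{"dx":0,"dy":0,"dz":0,"ax":0,"ay":0,"az":0,"grip":-1},{"dx":0,"dy":0,"dz":0,"ax":0,"ay":0,"az":0,"grip":-1},{"dx":0,"dy":0,"dz":0,"ax":0,"ay":0,"az":0,"grip":-1}]' 60
```

```text
clock: 1.45
position: [0.5036, -0.2874, 0.0523]
ee_rot: [-0.004, 0.793, 0.61, -0.001]
contact_force: [-1.4, -0.1, 0.5]
width: 0.0557
gripper_force: 0.0
clock: 1.87
position: [0.5066, -0.2914, 0.0575]
ee_rot: [0.002, 0.794, 0.608, 0.001]
contact_force: [0.5, 2.5, 3.2]
width: 0.0253
gripper_force: 61.2
```

```bash
python3 -m jog '[{"dx":0,"dy":0,"dz":-0.1,"ax":0,"ay":0,"az":0,"grip":-1},{"dx":0,"dy":0,"dz":-0.25,"ax":0,"ay":0,"az":0,"grip":-1},{"dx":0,"dy":0,"dz":-0.4,"ax":0,"ay":0,"az":0,"grip":-1},{"dx":0,"dy":0,"dz":-0.55,"ax":0,"ay":0,"az":0,"grip":-1},{"dx":0,"dy":0,"dz":-0.68,"ax":0,"ay":0,"az":0,"grip":-1}]' 80
python3 - <<'E'
from rig import manip
s=manip.get_state();print(s)
d=dict(np=0)
E
```

```text
clock: 2.28
position: [0.5047, -0.2912, 0.2278]
ee_rot: [0.0, 0.794, 0.608, -0.0]
contact_force: [0.9, -0.9, -6.3]
width: 0.0249
gripper_force: 80.5
{'clock': 2.2833, 'qpos': array([-6.42577923e-01,  2.88995709e-01,  1.49483054e+00, -3.08033378e-04,
        1.35693258e+00, -3.79942146e-01]), 'qd': array([-9.79877762e-04, -2.30086240e-01, -6.33832577e-01,  1.71543389e-03,
        8.54782507e-01,  2.01047847e-04]), 'effort': array([ 1.69261638e-01, -4.56181884e+01, -2.47848451e+01, -6.33290783e-02,
       -2.21655210e-01,  3.79708596e-03]), 'position': array([ 0.50470167, -0.29124577,  0.22782227]), 'ee_rot': array([ 4.42095343e-04,  7.93587923e-01,  6.08455431e-01, -3.20348608e-05]), 'contact_force': array([ 0.92068225, -0.89938602, -6.32530828]), 'moment': array([ 0.05086587, -0.10071209,  0.01593514]), 'gripper_force': 80.54830312728882, 'width': 0.024890901420045942}
```

```bash
python3 -m jog '[{"dx":0.1,"dy":0.01,"dz":0,"ax":0,"ay":0,"az":-0.03,"grip":-1},{"dx":0.25,"dy":0.03,"dz":0,"ax":0,"ay":0,"az":-0.06,"grip":-1},{"dx":0.4,"dy":0.05,"dz":0,"ax":0,"ay":0,"az":-0.1,"grip":-1},{"dx":0.55,"dy":0.07,"dz":0,"ax":0,"ay":0,"az":-0.13,"grip":-1},{"dx":0.65,"dy":0.08,"dz":0,"ax":0,"ay":0,"az":-0.167,"grip":-1}]'
python3 -m jog '[{"dx":0.1,"dy":-0.02,"dz":0,"ax":0,"ay":0,"az":0,"grip":-1},{"dx":0.18,"dy":-0.03,"dz":0,"ax":0,"ay":0,"az":0,"grip":-1},{"dx":0.22,"dy":-0.035,"dz":0,"ax":0,"ay":0,"az":0,"grip":-1},{"dx":0.22,"dy":-0.035,"dz":0,"ax":0,"ay":0,"az":0,"grip":-1},{"dx":0.22,"dy":-0.035,"dz":0,"ax":0,"ay":0,"az":0,"grip":-1}]'
cat > snap.py <<'E'
import sys,cv2,numpy as np
from rig import manip
f=sys.argv[1]
s=manip.get_state(); d=manip.get_image("wrist")
print(s["position"],s["ee_rot"])
cv2.imwrite(f"pics/{f}.png",d["img"][:,:,::-1])
np.savez(f"pics/{f}.npz",pos=s["position"],rot=s["ee_rot"],mtx=d["mtx"],T=d["T_tool_cam"])
E
python3 snap.py w2
```

```text
clock: 2.7
position: [0.5668, -0.1361, 0.2252]
ee_rot: [-0.001, 0.706, 0.708, 0.001]
contact_force: [-0.1, 0.1, -7.2]
width: 0.025
gripper_force: 80.7
clock: 3.12
position: [0.5577, -0.085, 0.2255]
ee_rot: [0.001, 0.707, 0.707, -0.001]
contact_force: [-0.1, -1.0, -6.2]
width: 0.0253
gripper_force: 80.5
[ 0.55767462 -0.08496362  0.2254723 ] [ 5.17764810e-04  7.06771540e-01  7.07441455e-01 -5.56352926e-04]
```

View pics/w2.png

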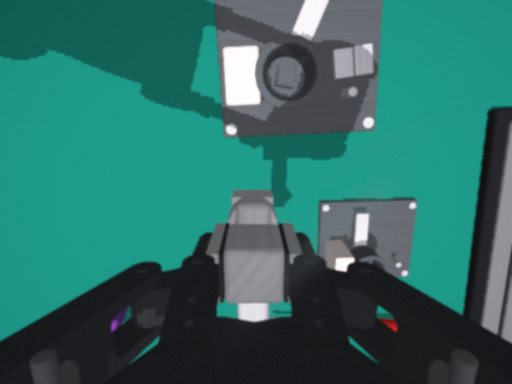

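```bash
python3 - <<'E'
from h import *
im=cv2.imread("pics/w2.png")
c=im[30:115,240:325]; c=cv2.resize(c,(595,595),interpolation=cv2.INTER_CUBIC)
c=np.clip(c.astype(float)*2.2-40,0,255).astype(np.uint8)
cv2.imwrite("pics/w2c.png",c)
print(wr("pics/w2.npz",(252.5,263),.226+.019+.016))
E
```

```text
[ 0.55820884 -0.07854331]
```

View pics/w2c.png

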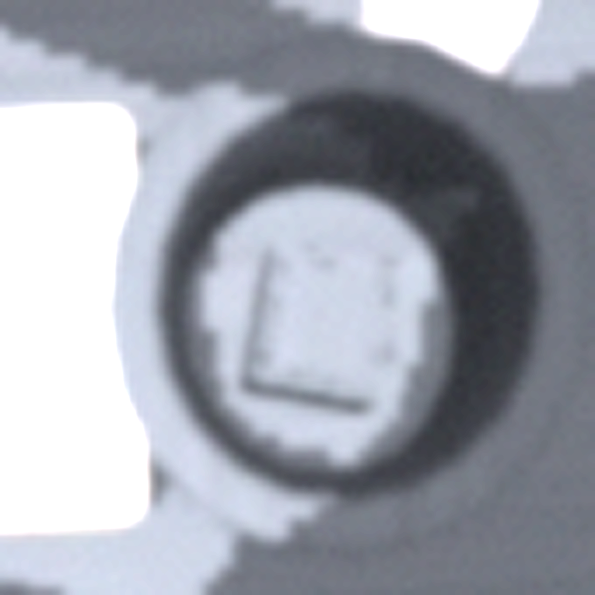

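```bash
python3 - <<'E'
from h import *
np.set_printoptions(precision=4,suppress=True)
im=cv2.cvtColor(cv2.imread("pics/w2.png"),cv2.COLOR_BGR2GRAY)
f="pics/w2.npz"
print([(y,int(im[y,240:265].mean())) for y in range(186,330,2)])
d=np.load(f); Ti=np.linalg.inv(d["T"])
def pr(p): q=Ti@np.r_[p,1]; q=d["mtx"]@q[:3]; return q[:2]/q[2]
# tool coords: z down; hub top at z=-.0345, bottom -.0025
for x,z,n in [(.013,-.0345,"top+x"),(-.013,-.0345,"top-x"),(.013,-.0025,"bot+x"),(.022,.0,"tail end top~"),(.01325,.0575,"socket bottom +x")]: print(n,pr([x,0,z]))
def im2(p): return wr(f,p,.07)
U=lambda x,y:(240+(x+.5)/7-.5,30+(y+.5)/7-.5)
c=wr(f,U(350,294.5),.094); print("well",c)
for z in (.07,.05):
  a,b,e=[wr(f,U(*p),z) for p in [(268,245),(245,385),(368,408)]]
  v=a-b;w=e-b; print(z,b,"left edge ang-90",np.degrees(np.arctan2(v[1],v[0]))-90,"bottom",np.degrees(np.arctan2(w[1],w[0])),np.linalg.norm(v),np.linalg.norm(w))
s=wr(f,(368,122),.015)-wr(f,(231,130),.015); print("yaw",np.degrees(np.arctan2(s[1],s[0])),np.linalg.norm(s))
print("pin",wr(f,(352,91),.044))
E
```

```text
[(186, 117), (188, 116), (190, 105), (192, 99), (194, 99), (196, 99), (198, 99), (200, 97), (202, 102), (204, 119), (206, 135), (208, 144), (210, 152), (212, 153), (214, 153), (216, 153), (218, 153), (220, 153), (222, 151), (224, 114), (226, 94), (228, 94), (230, 95), (232, 95), (234, 95), (236, 95), (238, 95), (240, 95), (242, 95), (244, 96), (246, 96), (248, 102), (250, 118), (252, 133), (254, 141), (256, 146), (258, 148), (260, 147), (262, 147), (264, 147), (266, 147), (268, 147), (270, 147), (272, 147), (274, 148), (276, 148), (278, 147), (280, 147), (282, 146), (284, 146), (286, 145), (288, 145), (290, 145), (292, 145), (294, 145), (296, 144), (298, 144), (300, 141), (302, 155), (304, 218), (306, 226), (308, 226), (310, 226), (312, 225), (314, 225), (316, 225), (318, 220), (320, 159), (322, 53), (324, 31), (326, 30), (328, 30)]
top+x [251.1942 246.9969]
top-x [251.2428 302.4572]
bot+x [251.8136 218.9432]
tail end top~ [251.8475 200.6698]
socket bottom +x [252.4791 188.4654]
well [0.5896 0.0144]
0.07 [0.5782 0.0056] left edge ang-90 -8.696438268789436 bottom -9.865631427410264 0.018084426764630443 0.017260184966597116
0.05 [0.5796 0.0072] left edge ang-90 -8.696438268789564 bottom -9.865631427410216 0.019294274390138692 0.01841489083974724
yaw 3.4151315062839793 0.16143570158628703
pin [0.6614 0.0015]
```

```bash
python3 -m jog '[{"dx":0.08,"dy":0.03,"dz":0,"ax":0,"ay":0,"az":0.03,"grip":-1},{"dx":0.2,"dy":0.07,"dz":0,"ax":0,"ay":0,"az":0.06,"grip":-1},{"dx":0.32,"dy":0.11,"dz":0,"ax":0,"ay":0,"az":0.09,"grip":-1},{"dx":0.396,"dy":0.126,"dz":0,"ax":0,"ay":0,"az":0.103,"grip":-1},{"dx":0.396,"dy":0.126,"dz":0,"ax":0,"ay":0,"az":0.103,"grip":-1}]'
python3 -m jog '[{"dx":0,"dy":0,"dz":0.1,"ax":0,"ay":0,"az":0,"grip":-1},{"dx":0,"dy":0,"dz":0.2,"ax":0,"ay":0,"az":0,"grip":-1},{"dx":0,"dy":0,"dz":0.24,"ax":0,"ay":0,"az":0,"grip":-1},{"dx":0,"dy":0,"dz":0.24,"ax":0,"ay":0,"az":0,"grip":-1},{"dx":0,"dy":0,"dz":0.24,"ax":0,"ay":0,"az":0,"grip":-1}]'
cat > st.py <<'E'
from rig import manip
import numpy as np
np.set_printoptions(precision=5,suppress=True)
s=manip.get_state();q=s["ee_rot"]
print(s["clock"],"p",s["position"],"head",np.degrees(2*np.arctan2(q[2],q[1])),"F",s["contact_force"],"M",s["moment"],"q",s["qpos"])
E
python3 st.py
```

```text
clock: 3.58
position: [0.5909, 0.0171, 0.2254]
ee_rot: [-0.001, 0.762, 0.648, 0.002]
contact_force: [-0.2, 0.1, -6.8]
width: 0.0247
gripper_force: 80.7
clock: 4.0
position: [0.5895, 0.0133, 0.1654]
ee_rot: [-0.0, 0.762, 0.647, -0.0]
contact_force: [0.5, 0.0, -6.9]
width: 0.0251
gripper_force: 80.5
4.0 p [0.58952 0.0133  0.16539] head 80.65841504392996 F [ 0.51436  0.02907 -6.90674] M [ 0.06879 -0.08341 -0.00759] q [-0.09512  0.34099  1.57775 -0.00049  1.22357  0.06809]
```

```bash
python3 -m jog '[{"dx":0,"dy":0,"dz":0.02,"ax":0,"ay":0,"az":0,"grip":-1},{"dx":0,"dy":0,"dz":0.04,"ax":0,"ay":0,"az":0,"grip":-1},{"dx":0,"dy":0,"dz":0.06,"ax":0,"ay":0,"az":0,"grip":-1},{"dx":0,"dy":0,"dz":0.06,"ax":0,"ay":0,"az":0,"grip":-1}]' | sed -n 2,4p; python3 st.py
python3 -m jog '[{"dx":0,"dy":0,"dz":0.01,"ax":0,"ay":0,"az":0,"grip":-1},{"dx":0,"dy":0,"dz":0.02,"ax":0,"ay":0,"az":0,"grip":-1},{"dx":0,"dy":0,"dz":0.03,"ax":0,"ay":0,"az":0,"grip":-1},{"dx":0,"dy":0,"dz":0.03,"ax":0,"ay":0,"az":0,"grip":-1}]' | sed -n 2,4p; python3 st.py
```

```text
position: [0.5889, 0.0145, 0.1499]
ee_rot: [-0.0, 0.762, 0.648, -0.0]
contact_force: [-0.8, 0.1, -6.2]
4.3333 p [0.58886 0.01447 0.14994] head 80.72681576313327 F [-0.82072  0.09254 -6.17347] M [ 0.07042 -0.01285 -0.04699] q [-0.09351  0.35237  1.60137 -0.00002  1.18901  0.06835]
position: [0.589, 0.0146, 0.1426]
ee_rot: [-0.0, 0.762, 0.648, -0.0]
contact_force: [-0.6, 0.9, -7.1]
4.6667 p [0.58902 0.01458 0.14255] head 80.73645618854746 F [-0.56985  0.88699 -7.08832] M [ 0.06909 -0.00144 -0.00282] q [-0.09329  0.35852  1.61172 -0.00002  1.17222  0.0684 ]
```

```bash
python3 -m jog '[{"dx":0,"dy":0,"dz":0.01,"ax":0,"ay":0,"az":0,"grip":-1},{"dx":0,"dy":0,"dz":0.025,"ax":0,"ay":0,"az":0,"grip":-1},{"dx":0,"dy":0,"dz":0.04,"ax":0,"ay":0,"az":0,"grip":-1},{"dx":0,"dy":0,"dz":0.05,"ax":0,"ay":0,"az":0,"grip":-1},{"dx":0,"dy":0,"dz":0.05,"ax":0,"ay":0,"az":0,"grip":-1}]' | sed -n 2,4p; python3 st.py
python3 -m jog '[{"dx":0,"dy":0,"dz":0.004,"ax":0,"ay":0,"az":0,"grip":-1},{"dx":0,"dy":0,"dz":0.008,"ax":0,"ay":0,"az":0,"grip":-1},{"dx":0,"dy":0,"dz":0.012,"ax":0,"ay":0,"az":0,"grip":-1},{"dx":0,"dy":0,"dz":0.012,"ax":0,"ay":0,"az":0,"grip":-1}]' | sed -n 2,4p; python3 st.py
```

```text
position: [0.5888, 0.0146, 0.1296]
ee_rot: [-0.001, 0.762, 0.648, -0.001]
contact_force: [-1.3, -0.2, -6.7]
5.0833 p [0.58877 0.01457 0.12964] head 80.72921980880629 F [-1.27101 -0.17606 -6.66823] M [0.08109 0.00757 0.02776] q [-0.09337  0.36963  1.62946 -0.       1.14422  0.06844]
position: [0.5893, 0.0145, 0.1275]
ee_rot: [0.0, 0.762, 0.648, -0.0]
contact_force: [-0.1, -0.9, -7.0]
5.4167 p [0.58935 0.01449 0.12749] head 80.73197155905956 F [-0.11574 -0.94278 -6.97313] M [ 0.05319 -0.02122 -0.00674] q [-0.09338  0.37146  1.63245 -0.00006  1.13768  0.0684 ]
```

```bash
python3 -m jog '[{"dx":0,"dy":0,"dz":0.003,"ax":0,"ay":0,"az":0,"grip":-1},{"dx":0,"dy":0,"dz":0.006,"ax":0,"ay":0,"az":0,"grip":-1},{"dx":0,"dy":0,"dz":0.008,"ax":0,"ay":0,"az":0,"grip":-1},{"dx":0,"dy":0,"dz":0.008,"ax":0,"ay":0,"az":0,"grip":-1}]' | sed -n 4p; python3 st.py
python3 -m jog '[{"dx":0,"dy":0,"dz":0.003,"ax":0,"ay":0,"az":0,"grip":-1},{"dx":0,"dy":0,"dz":0.006,"ax":0,"ay":0,"az":0,"grip":-1},{"dx":0,"dy":0,"dz":0.008,"ax":0,"ay":0,"az":0,"grip":-1},{"dx":0,"dy":0,"dz":0.008,"ax":0,"ay":0,"az":0,"grip":-1}]' | sed -n 4p; python3 st.py
```

```text
contact_force: [0.4, 0.5, -6.5]
5.75 p [0.58941 0.0145  0.12556] head 80.73197962256437 F [ 0.43295  0.53799 -6.49458] M [ 0.04371  0.02285 -0.03831] q [-0.09337  0.37314  1.63511 -0.00002  1.13313  0.06839]
contact_force: [-0.4, -0.2, -7.6]
6.0833 p [0.58955 0.01448 0.12351] head 80.73011602358808 F [-0.42035 -0.1709  -7.56374] M [ 0.0262  -0.15142 -0.05414] q [-0.09339  0.37506  1.63772 -0.00001  1.12841  0.06841]
```

```bash
python3 -m jog '[{"dx":0,"dy":0,"dz":0.003,"ax":0,"ay":0,"az":0,"grip":-1},{"dx":0,"dy":0,"dz":0.006,"ax":0,"ay":0,"az":0,"grip":-1},{"dx":0,"dy":0,"dz":0.008,"ax":0,"ay":0,"az":0,"grip":-1},{"dx":0,"dy":0,"dz":0.008,"ax":0,"ay":0,"az":0,"grip":-1}]' | sed -n 4p; python3 st.py
python3 -m jog '[{"dx":0,"dy":0,"dz":0.003,"ax":0,"ay":0,"az":0,"grip":-1},{"dx":0,"dy":0,"dz":0.006,"ax":0,"ay":0,"az":0,"grip":-1},{"dx":0,"dy":0,"dz":0.008,"ax":0,"ay":0,"az":0,"grip":-1},{"dx":0,"dy":0,"dz":0.008,"ax":0,"ay":0,"az":0,"grip":-1}]' | sed -n 4p; python3 st.py
```

```text
contact_force: [-0.1, 0.1, -7.0]
6.4167 p [0.58951 0.01449 0.1215 ] head 80.73118494930482 F [-0.05456  0.08171 -6.99088] M [ 0.03651 -0.16447 -0.03818] q [-0.09336  0.37686  1.64041 -0.00003  1.12401  0.06842]
contact_force: [0.8, 0.4, -7.0]
6.75 p [0.5895  0.01449 0.11952] head 80.7289284987028 F [ 0.83989  0.37484 -6.95501] M [ 0.05673 -0.16933 -0.00246] q [-0.09341  0.37864  1.64309  0.00002  1.11954  0.06839]
```

```bash
python3 -m jog '[{"dx":0,"dy":0,"dz":0.004,"ax":0,"ay":0,"az":0,"grip":-1},{"dx":0,"dy":0,"dz":0.008,"ax":0,"ay":0,"az":0,"grip":-1},{"dx":0,"dy":0,"dz":0.012,"ax":0,"ay":0,"az":0,"grip":-1},{"dx":0,"dy":0,"dz":0.016,"ax":0,"ay":0,"az":0,"grip":-1},{"dx":0,"dy":0,"dz":0.016,"ax":0,"ay":0,"az":0,"grip":-1}]' | sed -n 4p; python3 st.py
python3 -m jog '[{"dx":0,"dy":0,"dz":0.003,"ax":0,"ay":0,"az":0,"grip":-1},{"dx":0,"dy":0,"dz":0.006,"ax":0,"ay":0,"az":0,"grip":-1},{"dx":0,"dy":0,"dz":0.008,"ax":0,"ay":0,"az":0,"grip":-1},{"dx":0,"dy":0,"dz":0.01,"ax":0,"ay":0,"az":0,"grip":-1},{"dx":0,"dy":0,"dz":0.01,"ax":0,"ay":0,"az":0,"grip":-1}]' | sed -n 4p; python3 st.py
```

```text
contact_force: [0.6, 0.3, -7.7]
7.1667 p [0.58947 0.01446 0.11536] head 80.72723257184869 F [ 0.55064  0.29746 -7.7307 ] M [ 0.00214 -0.20493  0.04956] q [-0.09344  0.38249  1.6485   0.00001  1.11045  0.06839]
contact_force: [1.4, -0.3, -7.2]
7.5833 p [0.58944 0.01448 0.11301] head 80.73006333691508 F [ 1.4433  -0.31533 -7.23487] M [ 0.03034 -0.23157  0.04589] q [-0.0934   0.38462  1.65166 -0.00003  1.10511  0.0684 ]
```

Engaging freely; expected home is TCP z ≈ 0.1095. Small steps now.

```bash
python3 -m jog '[{"dx":0,"dy":0,"dz":0.003,"ax":0,"ay":0,"az":0,"grip":-1},{"dx":0,"dy":0,"dz":0.006,"ax":0,"ay":0,"az":0,"grip":-1},{"dx":0,"dy":0,"dz":0.008,"ax":0,"ay":0,"az":0,"grip":-1},{"dx":0,"dy":0,"dz":0.008,"ax":0,"ay":0,"az":0,"grip":-1}]' | sed -n 4p; python3 st.py
python3 -m jog '[{"dx":0,"dy":0,"dz":0.002,"ax":0,"ay":0,"az":0,"grip":-1},{"dx":0,"dy":0,"dz":0.004,"ax":0,"ay":0,"az":0,"grip":-1},{"dx":0,"dy":0,"dz":0.006,"ax":0,"ay":0,"az":0,"grip":-1},{"dx":0,"dy":0,"dz":0.006,"ax":0,"ay":0,"az":0,"grip":-1}]' | sed -n 4p; python3 st.py
```

```text
contact_force: [1.7, 0.1, -7.5]
7.9167 p [0.58945 0.01448 0.11098] head 80.72901640457826 F [ 1.68786  0.12987 -7.4774 ] M [ 0.05586 -0.30429 -0.003  ] q [-0.09341  0.38652  1.6543  -0.       1.10058  0.0684 ]
contact_force: [1.9, -0.5, -7.2]
8.25 p [0.58945 0.0145  0.1096 ] head 80.72965614382724 F [ 1.89002 -0.49981 -7.23761] M [ 0.02237 -0.31369 -0.04169] q [-0.09339  0.38778  1.65613  0.00003  1.0974   0.06839]
```

```bash
for i in 1; do python3 -m jog '[{"dx":0,"dy":0,"dz":0.002,"ax":0,"ay":0,"az":0,"grip":-1},{"dx":0,"dy":0,"dz":0.004,"ax":0,"ay":0,"az":0,"grip":-1},{"dx":0,"dy":0,"dz":0.004,"ax":0,"ay":0,"az":0,"grip":-1}]' | sed -n 4p; done; python3 st.py
python3 -m jog '[{"dx":0,"dy":0,"dz":0.002,"ax":0,"ay":0,"az":0,"grip":-1},{"dx":0,"dy":0,"dz":0.004,"ax":0,"ay":0,"az":0,"grip":-1},{"dx":0,"dy":0,"dz":0.004,"ax":0,"ay":0,"az":0,"grip":-1}]' | sed -n 4p; python3 st.py
```

```text
contact_force: [-0.2, 0.6, 1.0]
8.5 p [0.58952 0.01451 0.10944] head 80.7343478553278 F [-0.1643   0.55392  1.02536] M [0.04826 0.07426 0.00057] q [-0.09335  0.38776  1.65662 -0.00001  1.09639  0.06837]
contact_force: [-1.5, 0.5, 8.0]
8.75 p [0.58954 0.01452 0.10933] head 80.73311386191743 F [-1.49659  0.45548  7.96399] M [ 0.02105  0.4361  -0.0334 ] q [-0.09331  0.38764  1.65714 -0.00002  1.09548  0.06844]
```

```bash
python3 -m jog '[{"dx":0,"dy":0,"dz":-0.004,"ax":0,"ay":0,"az":0.02,"grip":-1},{"dx":0,"dy":0,"dz":-0.004,"ax":0,"ay":0,"az":0.04,"grip":-1},{"dx":0,"dy":0,"dz":-0.004,"ax":0,"ay":0,"az":0.06,"grip":-1},{"dx":0,"dy":0,"dz":-0.004,"ax":0,"ay":0,"az":0.06,"grip":-1}]' | sed -n 4p; python3 st.py
python3 - <<'E'
from h import *
for p in (onz("scene",(270.4,234),.042),onz("side",(214.5,224),.042)):
    v=p-np.array([.5894,.0145]); print(p,np.hypot(*v),"clamp",np.radians(90+3-np.degrees(np.arctan2(v[1],v[0]))))
E
```

```text
contact_force: [-0.6, -1.0, 1.4]
9.0833 p [0.5901  0.01409 0.10939] head 75.32558167331881 F [-0.59967 -1.00431  1.36497] M [-0.24311 -0.01915  0.02486] q [-0.0935   0.38797  1.65644 -0.00087  1.09504  0.16301]
[0.62003907 0.09062119] 0.08205600879075602 clamp 0.4350228107091977
[0.61538434 0.08758728] 0.07756891096902499 clamp 0.3939480467954645
```

```bash
python3 -m jog '[{"dx":0,"dy":0,"dz":0,"ax":0,"ay":0,"az":0.025,"grip":-1},{"dx":0,"dy":0,"dz":0,"ax":0,"ay":0,"az":0.05,"grip":-1},{"dx":0,"dy":0,"dz":0,"ax":0,"ay":0,"az":0.075,"grip":-1},{"dx":0,"dy":0,"dz":0,"ax":0,"ay":0,"az":0.1,"grip":-1}]' | sed -n 4p; python3 st.py
python3 -m jog '[{"dx":0,"dy":0,"dz":0,"ax":0,"ay":0,"az":0.025,"grip":-1},{"dx":0,"dy":0,"dz":0,"ax":0,"ay":0,"az":0.05,"grip":-1},{"dx":0,"dy":0,"dz":0,"ax":0,"ay":0,"az":0.075,"grip":-1},{"dx":0,"dy":0,"dz":0,"ax":0,"ay":0,"az":0.1,"grip":-1}]' | sed -n 4p; python3 st.py
```

```text
contact_force: [0.5, -1.4, 1.7]
9.4167 p [0.59025 0.01377 0.10937] head 66.3434708898477 F [ 0.52032 -1.44203  1.74856] M [-0.4392  -0.12118  0.24358] q [-0.09359  0.38809  1.65627 -0.00165  1.09483  0.32005]
contact_force: [1.0, -2.0, 1.3]
9.75 p [0.59039 0.01353 0.1094 ] head 57.345632741057145 F [ 0.96086 -1.99028  1.26281] M [-0.52192 -0.14798  0.22519] q [-0.09373  0.38811  1.65616 -0.00208  1.09458  0.47715]
```

```bash
python3 -m jog '[{"dx":0,"dy":0,"dz":0,"ax":0,"ay":0,"az":0.025,"grip":-1},{"dx":0,"dy":0,"dz":0,"ax":0,"ay":0,"az":0.05,"grip":-1},{"dx":0,"dy":0,"dz":0,"ax":0,"ay":0,"az":0.075,"grip":-1},{"dx":0,"dy":0,"dz":0,"ax":0,"ay":0,"az":0.1,"grip":-1}]' | sed -n 4p; python3 st.py
python3 -m jog '[{"dx":0,"dy":0,"dz":0,"ax":0,"ay":0,"az":0.025,"grip":-1},{"dx":0,"dy":0,"dz":0,"ax":0,"ay":0,"az":0.05,"grip":-1},{"dx":0,"dy":0,"dz":0,"ax":0,"ay":0,"az":0.075,"grip":-1},{"dx":0,"dy":0,"dz":0,"ax":0,"ay":0,"az":0.1,"grip":-1}]' | sed -n 4p; python3 st.py
python3 -m jog '[{"dx":0,"dy":0,"dz":0,"ax":0,"ay":0,"az":0.025,"grip":-1},{"dx":0,"dy":0,"dz":0,"ax":0,"ay":0,"az":0.05,"grip":-1},{"dx":0,"dy":0,"dz":0,"ax":0,"ay":0,"az":0.075,"grip":-1},{"dx":0,"dy":0,"dz":0,"ax":0,"ay":0,"az":0.1,"grip":-1}]' | sed -n 4p; python3 st.py
```

```text
contact_force: [-0.3, -2.3, 1.9]
10.0833 p [0.59044 0.01331 0.10939] head 48.35150020847371 F [-0.33487 -2.34999  1.90077] M [-0.57481 -0.08611  0.3099 ] q [-0.09384  0.38813  1.65615 -0.00253  1.09445  0.63421]
contact_force: [0.5, -3.0, 2.1]
10.4167 p [0.59048 0.01306 0.1094 ] head 39.36149763073448 F [ 0.49975 -3.02345  2.05718] M [-0.7661  -0.10528  0.30724] q [-0.09396  0.38815  1.65609 -0.00309  1.09438  0.79127]
contact_force: [0.7, -3.8, 1.0]
10.75 p [0.59051 0.01282 0.10938] head 30.366987357486675 F [ 0.72017 -3.81304  0.98263] M [-0.83642 -0.08878  0.29849] q [-0.09408  0.3882   1.65608 -0.0036   1.09428  0.94836]
```

```bash
python3 -m jog '[{"dx":-0.001,"dy":0.002,"dz":0,"ax":0,"ay":0,"az":0.02,"grip":-1},{"dx":-0.002,"dy":0.0035,"dz":0,"ax":0,"ay":0,"az":0.04,"grip":-1},{"dx":-0.002,"dy":0.0035,"dz":0,"ax":0,"ay":0,"az":0.06,"grip":-1},{"dx":-0.002,"dy":0.0035,"dz":0,"ax":0,"ay":0,"az":0.06,"grip":-1}]' | sed -n 4p; python3 st.py
python3 -m jog '[{"dx":0,"dy":0,"dz":0,"ax":0,"ay":0,"az":0.015,"grip":-1},{"dx":0,"dy":0,"dz":0,"ax":0,"ay":0,"az":0.03,"grip":-1},{"dx":0,"dy":0,"dz":0,"ax":0,"ay":0,"az":0.045,"grip":-1},{"dx":0,"dy":0,"dz":0,"ax":0,"ay":0,"az":0.045,"grip":-1}]' | sed -n 4p; python3 st.py
python3 - <<'E'
from rig import manip
import cv2
d=manip.get_image("side")["img"][:,:,::-1]; e=manip.get_image("scene")["img"][:,:,::-1]
import numpy as np
c=np.hstack([cv2.resize(d[130:250,160:280],(400,400),interpolation=cv2.INTER_CUBIC),cv2.resize(e[150:280,180:310],(400,400),interpolation=cv2.INTER_CUBIC)])
cv2.imwrite("pics/turn1.png",c)
E
```

```text
contact_force: [0.5, -2.3, 1.8]
11.0833 p [0.59043 0.0125  0.10939] head 24.99340309441657 F [ 0.48091 -2.27248  1.84636] M [-0.67212 -0.20684  0.19486] q [-0.09553  0.38812  1.65617 -0.00197  1.09453  1.03995]
contact_force: [1.1, -4.9, 4.5]
11.4167 p [0.59039 0.0125  0.10933] head 20.842545255692684 F [ 1.12724 -4.91488  4.48001] M [-1.16637 -0.19559  0.07628] q [-0.09555  0.3882   1.65621 -0.00193  1.09457  1.11236]
```

View pics/turn1.png

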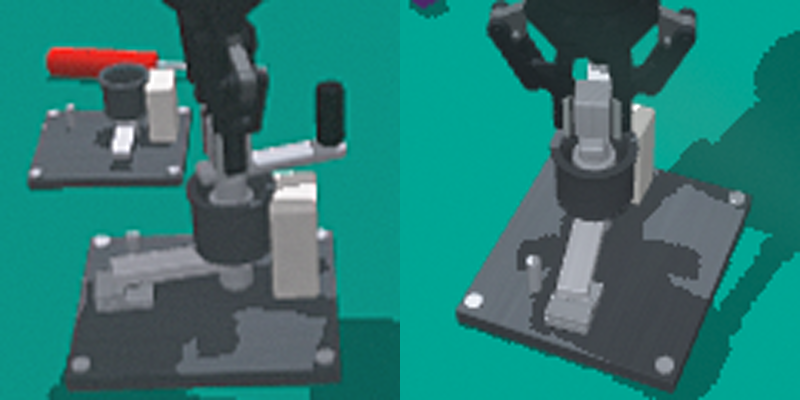

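```bash
python3 -m jog '[{"dx":0,"dy":0,"dz":0,"ax":0,"ay":0,"az":0,"grip":-0.6},{"dx":0,"dy":0,"dz":0,"ax":0,"ay":0,"az":0,"grip":-0.2},{"dx":0,"dy":0,"dz":0,"ax":0,"ay":0,"az":0,"grip":-0.2},{"dx":0,"dy":0,"dz":0,"ax":0,"ay":0,"az":0,"grip":-0.2}]' | tail -2; python3 st.py
python3 - <<'E'
from rig import manip
from h import Rn
q=manip.get_state()["ee_rot"]; print(Rn.from_quat([q[1],q[2],q[3],q[0]]).as_matrix()[:,2])
E
python3 -m jog '[{"dx":0,"dy":0,"dz":0,"ax":0,"ay":0,"az":0,"grip":-0.4},{"dx":0,"dy":0,"dz":0,"ax":0,"ay":0,"az":0,"grip":-1},{"dx":0,"dy":0,"dz":0,"ax":0,"ay":0,"az":0,"grip":-1},{"dx":0,"dy":0,"dz":0,"ax":0,"ay":0,"az":0,"grip":-1}]' 50| tail -2; python3 st.py
```

```text
width: 0.0343
gripper_force: 0.0
11.85 p [0.58823 0.01454 0.10776] head 20.83295303668596 F [0.06191 0.48959 0.38221] M [0.02249 0.00488 0.01025] q [-0.09464  0.38925  1.65897  0.00203  1.09613  1.11162]
[-0.0025733   0.00206054 -0.99999457]
width: 0.0256
gripper_force: 50.3
12.1833 p [0.58882 0.01367 0.10811] head 20.8804079054303 F [-0.03907 -0.49947 -1.45326] M [-0.13407  0.08303  0.00728] q [-0.095    0.38911  1.65819  0.00019  1.09566  1.11127]
```

```bash
python3 -m jog '[{"dx":0,"dy":0,"dz":0,"ax":0,"ay":0,"az":0.01,"grip":-1},{"dx":0,"dy":0,"dz":0,"ax":0,"ay":0,"az":0.02,"grip":-1},{"dx":0,"dy":0,"dz":0,"ax":0,"ay":0,"az":0.03,"grip":-1},{"dx":0,"dy":0,"dz":0,"ax":0,"ay":0,"az":0.03,"grip":-1}]' | sed -n 4p; python3 st.py
python3 -m jog '[{"dx":0,"dy":0,"dz":0,"ax":0,"ay":0,"az":0.01,"grip":-1},{"dx":0,"dy":0,"dz":0,"ax":0,"ay":0,"az":0.02,"grip":-1},{"dx":0,"dy":0,"dz":0,"ax":0,"ay":0,"az":0.03,"grip":-1},{"dx":0,"dy":0,"dz":0,"ax":0,"ay":0,"az":0.03,"grip":-1}]' | sed -n 4p; python3 st.py
```

```text
contact_force: [-0.8, -0.8, -3.3]
12.5167 p [0.58892 0.01362 0.10816] head 18.133770294959618 F [-0.81619 -0.8082  -3.28759] M [-0.08475  0.11888  0.20601] q [-0.09502  0.38906  1.65812  0.00012  1.09553  1.15922]
contact_force: [-0.9, 0.2, -5.8]
12.85 p [0.58901 0.01358 0.10818] head 15.420422771526853 F [-0.92604  0.2214  -5.84613] M [-0.02711  0.13572  0.16394] q [-0.09508  0.38908  1.65805  0.00012  1.0954   1.20652]
```

```bash
python3 -m jog '[{"dx":0,"dy":0,"dz":0.003,"ax":0,"ay":0,"az":0.01,"grip":-1},{"dx":0,"dy":0,"dz":0.003,"ax":0,"ay":0,"az":0.02,"grip":-1},{"dx":0,"dy":0,"dz":0.003,"ax":0,"ay":0,"az":0.02,"grip":-1}]' | sed -n 4p; python3 st.py
python3 -m jog '[{"dx":0,"dy":0,"dz":0,"ax":0,"ay":0,"az":0.007,"grip":-1},{"dx":0,"dy":0,"dz":0,"ax":0,"ay":0,"az":0.014,"grip":-1},{"dx":0,"dy":0,"dz":0,"ax":0,"ay":0,"az":0.014,"grip":-1}]' | sed -n 4p; python3 st.py
python3 -m jog '[{"dx":0,"dy":0,"dz":0,"ax":0,"ay":0,"az":0.007,"grip":-1},{"dx":0,"dy":0,"dz":0,"ax":0,"ay":0,"az":0.011,"grip":-1},{"dx":0,"dy":0,"dz":0,"ax":0,"ay":0,"az":0.011,"grip":-1}]' | sed -n 4p; python3 st.py
```

```text
contact_force: [-2.4, 1.1, -1.6]
13.1 p [0.58913 0.01357 0.1081 ] head 13.621107125132585 F [-2.39691  1.12803 -1.60747] M [-0.01121  0.44724  0.21895] q [-0.09509  0.38901  1.65838  0.00013  1.09451  1.23792]
contact_force: [-3.4, 0.2, 0.6]
13.35 p [0.58922 0.01356 0.10807] head 12.379173725306147 F [-3.36083  0.2248   0.55227] M [0.02979 0.54895 0.18615] q [-0.09507  0.38908  1.65835  0.00011  1.09432  1.25962]
contact_force: [-3.6, 0.5, 2.5]
13.6 p [0.58929 0.01354 0.10807] head 11.40538010828872 F [-3.61347  0.46616  2.54401] M [0.0993  0.68599 0.16975] q [-0.09508  0.38912  1.65828  0.00008  1.09421  1.27661]
```

```bash
python3 -m jog '[{"dx":-0.003,"dy":0,"dz":0,"ax":0,"ay":0,"az":0.006,"grip":-1},{"dx":-0.003,"dy":0,"dz":0,"ax":0,"ay":0,"az":0.011,"grip":-1},{"dx":-0.003,"dy":0,"dz":0,"ax":0,"ay":0,"az":0.011,"grip":-1}]' | sed -n 4p; python3 st.py
python3 -m jog '[{"dx":0,"dy":0,"dz":0,"ax":0,"ay":0,"az":0.006,"grip":-1},{"dx":0,"dy":0,"dz":0,"ax":0,"ay":0,"az":0.011,"grip":-1},{"dx":0,"dy":0,"dz":0,"ax":0,"ay":0,"az":0.011,"grip":-1}]' | sed -n 4p; python3 st.py
python3 -m jog '[{"dx":0,"dy":0,"dz":0,"ax":0,"ay":0,"az":0.006,"grip":-1},{"dx":0,"dy":0,"dz":0,"ax":0,"ay":0,"az":0.008,"grip":-1},{"dx":0,"dy":0,"dz":0,"ax":0,"ay":0,"az":0.008,"grip":-1}]' | sed -n 4p; python3 st.py
python3 - <<'E'
from rig import manip
import cv2
d=manip.get_image("side")["img"][:,:,::-1]; e=manip.get_image("scene")["img"][:,:,::-1]
import numpy as np
c=np.hstack([cv2.resize(d[190:230,185:235],(400,320),interpolation=cv2.INTER_CUBIC),cv2.resize(e[215:263,210:270],(400,320),interpolation=cv2.INTER_CUBIC)])
cv2.imwrite("pics/turn2.png",np.clip(c*1.6,0,255))
E
```

```text
contact_force: [-2.1, 0.6, 0.8]
13.85 p [0.58914 0.01348 0.10807] head 10.403187476097683 F [-2.09475  0.6302   0.83283] M [0.14631 0.4398  0.20799] q [-0.0954   0.3883   1.65968  0.00043  1.0924   1.29363]
contact_force: [-2.1, 1.8, 2.6]
14.1 p [0.58911 0.01348 0.10808] head 9.41678830193076 F [-2.10383  1.81452  2.58553] M [0.31704 0.31972 0.16527] q [-0.09536  0.38832  1.65961  0.00035  1.0926   1.31092]
contact_force: [-1.0, 2.3, 2.4]
14.35 p [0.58911 0.01346 0.10806] head 8.711360541320495 F [-1.02282  2.2787   2.3736 ] M [0.331   0.2935  0.19464] q [-0.0954   0.38835  1.65962  0.00034  1.09256  1.3232 ][ WARN:0@0.837] global loadsave.cpp:1063 imwrite_ Unsupported depth image for selected encoder is fallbacked to CV_8U.
```

View pics/turn2.png

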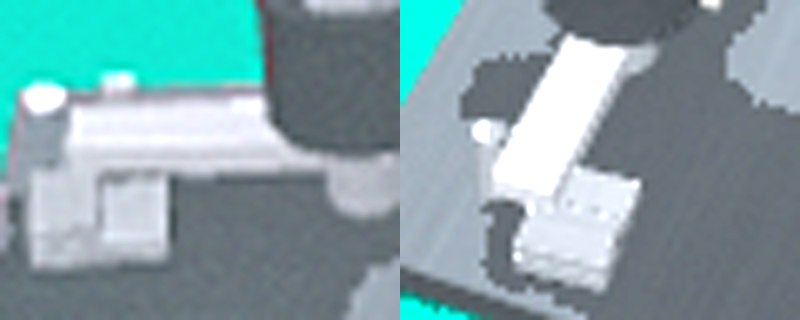

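```bash
python3 - <<'E'
from h import *
a=onz("scene",(228.6,242.3),.042);b=onz("scene",(240,221.8),.042);v=a-b;print(a,b,np.degrees(np.arctan2(v[1],v[0])))
s=lambda x,y:(185+x/8,190+y/8)
a=onz("side",s(68,125),.042);b=onz("side",s(265,100),.042);c=onz("side",s(265,125),.042);print(a,b,c)
E
python3 -m jog '[{"dx":0,"dy":0,"dz":0,"ax":0,"ay":0,"az":0.006,"grip":-1},{"dx":0,"dy":0,"dz":0,"ax":0,"ay":0,"az":0.008,"grip":-1},{"dx":0,"dy":0,"dz":0,"ax":0,"ay":0,"az":0.008,"grip":-1}]' | sed -n 4p; python3 st.py
python3 -m jog '[{"dx":0,"dy":0,"dz":0,"ax":0,"ay":0,"az":0.006,"grip":-1},{"dx":0,"dy":0,"dz":0,"ax":0,"ay":0,"az":0.008,"grip":-1},{"dx":0,"dy":0,"dz":0,"ax":0,"ay":0,"az":0.008,"grip":-1}]' | sed -n 4p; python3 st.py
```

```text
[0.6759705  0.02058053] [0.61568744 0.0180999 ] 2.3563733986183713
[0.67118344 0.01793127] [0.61503384 0.00575905] [0.61386421 0.01839604]
contact_force: [0.6, 1.4, 2.7]
14.7 p [0.58907 0.01342 0.10803] head 8.003324264693465 F [0.56687 1.35128 2.73829] M [0.47301 0.12137 0.31388] q [-0.09539  0.38835  1.65969  0.00021  1.09255  1.33562]
contact_force: [0.1, 2.1, 3.5]
14.95 p [0.58909 0.01338 0.10807] head 7.300501665540512 F [0.1388  2.07442 3.47013] M [ 0.47804 -0.00772  0.54905] q [-0.09539  0.38831  1.65966  0.00009  1.09253  1.34795]
```

```bash
python3 -m jog '[{"dx":0,"dy":0,"dz":0,"ax":0,"ay":0,"az":-0.008,"grip":-1},{"dx":0,"dy":0,"dz":0,"ax":0,"ay":0,"az":-0.016,"grip":-1},{"dx":0,"dy":0,"dz":0,"ax":0,"ay":0,"az":-0.016,"grip":-1}]' | sed -n 4p; python3 st.py
python3 -m jog '[{"dx":0,"dy":0,"dz":0,"ax":0,"ay":0,"az":-0.016,"grip":-0.6},{"dx":0,"dy":0,"dz":0,"ax":0,"ay":0,"az":-0.016,"grip":-0.2},{"dx":0,"dy":0,"dz":0,"ax":0,"ay":0,"az":-0.016,"grip":0.2},{"dx":0,"dy":0,"dz":0,"ax":0,"ay":0,"az":-0.016,"grip":0.2},{"dx":0,"dy":0,"dz":0,"ax":0,"ay":0,"az":-0.016,"grip":0.2}]' | tail -2; python3 st.py
```

```text
contact_force: [0.3, 1.3, 4.2]
15.2 p [0.58894 0.01342 0.10805] head 8.71078265720002 F [0.3112  1.3452  4.21844] M [ 0.50471  0.00281 -0.01582] q [-0.09556  0.38828  1.65977  0.00048  1.09282  1.32299]
width: 0.051
gripper_force: 0.0
15.6167 p [0.58832 0.01299 0.1073 ] head 10.144490894143562 F [-0.22246 -0.3193   0.2827 ] M [ 0.02498 -0.05945  0.02386] q [-0.0958   0.38899  1.66072 -0.0006   1.09278  1.29822]
```

```bash
python3 -m jog '[{"dx":0,"dy":0,"dz":-0.1,"ax":0,"ay":0,"az":0,"grip":0.2},{"dx":0,"dy":0,"dz":-0.2,"ax":0,"ay":0,"az":0,"grip":0.2},{"dx":0,"dy":0,"dz":-0.35,"ax":0,"ay":0,"az":0,"grip":0.2},{"dx":0,"dy":0,"dz":-0.5,"ax":0,"ay":0,"az":0,"grip":0.2},{"dx":0,"dy":0,"dz":-0.5,"ax":0,"ay":0,"az":0,"grip":0.2}]'
python3 - <<'E'
from rig import manip
import cv2
d=manip.get_image("side")["img"][:,:,::-1]; e=manip.get_image("scene")["img"][:,:,::-1]
import numpy as np
c=np.hstack([cv2.resize(d[140:250,170:280],(400,400),interpolation=cv2.INTER_CUBIC),cv2.resize(e[165:275,195:305],(400,400),interpolation=cv2.INTER_CUBIC)])
cv2.imwrite("pics/end.png",np.clip(c*1.4,0,255).astype(np.uint8))
E
```

```text
clock: 16.03
position: [0.5929, 0.0127, 0.2407]
ee_rot: [0.002, 0.996, 0.088, 0.007]
contact_force: [0.4, -0.4, 0.0]
width: 0.0511
gripper_force: 0.0
```

View pics/end.png

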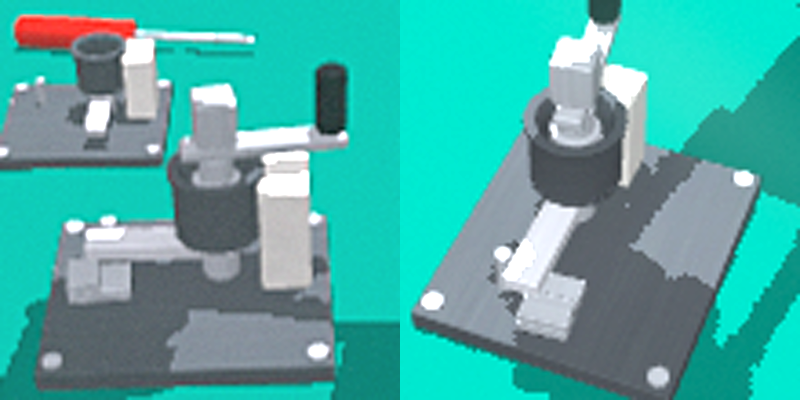

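```bash
python3 -c "
from rig import manip
print(manip.get_state()['clock'],manip.sign_off())"
```

```text
the job is handed in; nothing more can be done
16.1333 None
```

The job is handed in at 16 s on the robot's clock: the crank is seated fully home and the bar is over the specimen at its stop pin, judged from the wrist torque rising to 0.55 N m and the final camera views; I then eased off, released the crank and withdrew, with the specimen looking undisturbed.

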